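# Free the holding fixture: cover off, index plunger drawn and held

### The job

The small gearbox on the bench holding fixture is about to be swung over, so first lift its loose top cover off the two dowel pins and lay it down flat, plug upwards, in the rectangular parts tray, without dropping it. Only then take the fixture's sprung index plunger by its knob, pull it fully back to its stop so that the pin is clear of its hole in the index disc, and finish while still gripping it and holding it back: a mate will then turn the head, do not turn it yourself. Leave the pan, tin, jar and spanner where they are.

Things in the scene. Friction and masses are not known exactly. Their poses are not given: they have to be found in the camera images.
- fixture: Fixed grey iron bench holding fixture; origin on the bench below the trunnion shaft. Own y runs along that level shaft (axis 150 mm up), own x away from the operator. Along y, mm: gearbox housing -108 to -13, dark faceplate -12 to 0, bright index disc (radius 52, 12 rim holes) 20 to 44, bearing collar (radius 37) 66 to 128, shaft end 146. Base plate 160 (x) by 120 mm, y 30 to 150.
- rim (a point): Centre of the open top of the dark gearbox housing, 192.5 mm above the bench; axes as the fixture's. Housing 120 (x) by 95 (y) by 85 mm deep, walls 10 mm, on the faceplate, 65 mm clear of the bench. Two 8 mm dowel pins stand 11 mm above its rim at (48, 36) and (-48, -36) mm from here.
- head (a joint): Swinging head (housing, faceplate, index disc) about the trunnion shaft, rad, 0 at the start. The seated plunger pin locks it (under 0.05 rad of play); with the pin clear it is stiff (bush friction about 2.5 N m) and stays where it is.
- cover: Loose aluminium cover, 120 (x) by 95 (y) by 8 mm, 0.3-0.5 kg, level on the housing rim, dowel pins through two 10 mm holes, 3 mm proud. Origin: centre of underside; z up, sides parallel to the fixture's x, y. On its middle a round boss (38 mm wide, to 14 mm above the underside) and a square-head steel plug 20 by 20 mm, sides parallel to the plate's, 14 to 32 mm above the underside: grip it here.
- tray: Fixed rectangular steel parts tray, 250 (x) by 200 (y) by 24 mm high, walls 4 mm, floor 4 mm, empty, open on top. Origin: centre of its underside on the bench; its long side is its own x. It stands either left or right of the fixture; the round pan stands on the other side.
- knob (a point): Black round knob, 30 mm across, 26 long. Point on its axis, mid height of the widest band (12 mm tall), 9 mm below its top; moves with it. z axis = pull direction, away from the disc, 20 degrees off vertical, leaning to the fixture's -x; y = fixture's y. Starts 102 mm from the trunnion axis, at the fixture's y 32. Its grey bracket, 34 mm wide, ends 29 mm below this point, its nut 19 mm below.
- plunger (a joint): Travel of the index plunger along its pull direction, m: 0 seated (pin 10 mm deep in the disc's hole), clear of the hole above 0.010, against its end stop at 0.014. A spring pulls it back: about 6 N at 0, 14 N at the stop; it does not lock out and snaps back when let go.
- pan: Bystander: loose round aluminium wash pan, 190 mm across, 55 mm high, with a stub handle reaching 150 mm from its centre and the cover bolts in it. Origin: centre of its underside.
- tin: Bystander: one-litre solvent tin, 62 by 105 by 150 mm high plus cap. Origin: centre of its underside.
- jar: Bystander: glass jar, 76 mm across, 110 mm high. Origin: centre of its underside.
- spanner: Bystander: open-ended spanner, 190 mm long, lying on the bench. Origin: near its middle, on its underside.
Mind the look-alikes: they are no part of the job. Leave any blue look-alike of the cover alone.

How it is judged:
On the way, in this order (a step that is already met when the one before it is completed fails the run):
1. the cover is lifted clear of the dowel pins (z of cover in the frame of fixture above 0.21 m), for 0.1 s.
2. the cover lies flat, plug up, on the floor of the tray, let go and at rest (z of cover in the frame of tray below 0.01 m and x of cover in the frame of tray between -0.09 and 0.09 m and y of cover in the frame of tray between -0.07 and 0.07 m and angle between cover's own z axis and vertical below 0.08 rad and linear speed of cover below 0.02 m/s and contact force between the fingers and cover below 0.1 N), for 0.2 s.
3. the plunger is gripped and drawn fully back (value of joint plunger above 0.0122 m and contact force between the fingers and plunger above 4 N), for 0.3 s.
At the end, for the whole second after the job is handed in: Through the last second the fingers still hold the plunger knob (contact over 4 N) with the plunger more than 12.2 mm back of its 14 mm travel, and the cover lies flat and still on the tray floor, plug up (within 0.08 rad of level, underside less than 10 mm above the bench) (all of step 3 and z of cover in the frame of tray below 0.01 m and x of cover in the frame of tray between -0.09 and 0.09 m and y of cover in the frame of tray between -0.07 and 0.07 m and angle between cover's own z axis and vertical below 0.08 rad and linear speed of cover below 0.02 m/s); the arm keeps its last pose, push and grip.
It fails at once if the plunger is drawn (over 5 mm) while the cover is still on the housing (value of joint plunger above 0.005 m and z of cover in the frame of fixture above 0.185 m and horizontal distance between cover and fixture below 0.12 m).
It fails at once if the cover is dropped (falls free faster than 0.7 m/s, a drop of some 25 mm) (linear speed of cover above 0.7 m/s and contact force between the fingers and cover below 0.1 N).
It fails at once if the head of the fixture is turned more than 0.15 rad (value of joint head above 0.15 rad or value of joint head below -0.15 rad).
It fails at once if a bystander (pan, tin, jar, spanner) is shifted more than 30 mm (distance of any of pan, tin, jar, spanner from where it was at the start of the episode above 0.03 m).
It also fails if it takes over 45 s, if anything falls off the work surface, if the arm or the gripper's body presses on something with over 40 N, if the wrist force passes 120 N, or if a joint passes its speed limit or range.

### The arm

A 6-joint arm with a two-finger parallel gripper is mounted at the origin on the work surface. World frame = base frame: x ahead of the robot, y to its left, z up, the work surface at z = 0. Lengths are in m, angles in rad, forces in N, time in s.
With the tool pointing down it reaches from about 0.35 to 0.775 m from the base axis. Payload 7.3 kg.
Tool frame: the origin (TCP) lies midway between the tips of the shut fingers; the grasp point (between the pads) lies 19 mm behind it; z points along the fingers, y is the line along which they close (so a half turn about z gives the same grasp; the last joint's range is limited). The gripper opens to 92 mm and grips with 3 to 60 N. Pads are 19 mm wide; open, the fingers measure 130 mm over their backs; the gripper's body (75 mm by 190 mm) begins 47 mm behind the grasp point.
Start: joints at [-1.486, 0.342, 1.524, -0, 1.275, -0.146], TCP at [0.12, -0.511, 0.227] pointing down, gripper open.
Joint ranges: [-2.53, 2.53], [-0.77, 2.02], [0.04, 2.7], [-1, 4.14], [0.28, 2.66], [-3.11, 3.11]. Speed limits (rad/s): [2.57, 2.57, 3.14, 3.14, 3.14, 3.14].

### API

Orientations are given as [roll, pitch, yaw] about the fixed x, y, z axes, in that order (R = Rz(yaw) Ry(pitch) Rx(roll)).
In Python, from cell import robot, read_camera, camera_params, nets gives the robot as it stands. The module is installed in compiled form; this text tells all that it offers.
- The arm moves only by the tool step_arm, never from a script. Its argument "steps" is a list of rows, each an object of numbers: "x", "y", "z": the shift along the tool's x, y, z as a fraction of full scale; "rx", "ry", "rz": the turn, a rotation vector about the tool's x, y, z as a fraction of full scale; "claw": the opening, from -1 (shut) to 1 (fully open). In form: [{"x": .., "y": .., "z": .., "rx": .., "ry": .., "rz": .., "claw": ..}, ...]. A call has 1 to 12 rows; each row is the pose to reach, as a shift and turn from the pose commanded when the call began, along the tool's axes at that moment; what a row does not reach only later rows make up. Full scale, the value 1, is 750 mm for a shift and pi/4 rad for a turn. A row lasts 1/12 s, in which the tool goes at most 41.7 mm and 7.16 degrees, less where a joint would pass 70% of its speed; a pose out of reach is approached as far as the arm can. A call with a number of a shift or a turn outside -1 to 1 is refused whole. A call with a gripper value outside its range is refused whole. The fingers move at their own pace and stop on an object; "squeeze" is the grip in N (left out, the last holds). Time passes only in rows, so rows that repeat a pose let the fingers close. It gives the time, the measured TCP pose, the force, the opening and the grip force at its end, in the units of the state.
- robot.observe(): the state, without advancing time (a new reading comes with each control period).
- read_camera(name): name is "scene" or "top"; returns (picture, depth): 400x640x3 uint8, blue, green, red; 400x640 float32, m along the optical axis (not along the pixel's ray), 0 where there is no reading.
- camera_params(name): a dict with "fx", "fy", "cx", "cy" (pixels), "R" (3x3) and "t" (3): a world point X has camera coordinates R X + t. Camera axes: x right, y down, z forward; pixel columns grow to the right and rows downward; lengths in m; the calibration is good to about 2 mm. A picture is of the moment at which its call begins. camera_params takes no time and is no camera call.
- robot.hand_in(): hands the job in; it is judged then, once.
Trained networks look in the newest picture that a camera, given by its name, has taken for a name from the list of things; names that differ only in an ending like _2 or _b are one class to them, and where a whole thing is asked for, a point or a joint stands for the part that bears it (a point fixed in the world has none). Each returns a list of dicts, best first, with "conf" (0 to 1); they miss things now and then, are a little off and sometimes report something else, mostly with a low value. They report only what shows in the picture. A call takes as long as a camera call. They do not tell look-alikes from the thing itself.
- nets.masks_of(camera, query): "region" (400x640 bool, what is visible of it) and "box" ([left, top, right, bottom] in pixels, round what is visible of it).
- nets.landmark_of(camera, query): "pixel" ([row, column] in pixels: a listed point, or the origin of a listed thing).
The state is a dict: "time": time; "qpos": joint angles; "qvel": joint speeds; "joint_efforts": joint torques, N m; "tool_pos": TCP position; "tool_rot": TCP orientation; "contact_force": force on the tool from outside, world axes, zero at the start; "torque": the same for the moment, N m; "opening": finger opening in m; "grip_force": force on a finger pad.
Only numpy, scipy, OpenCV 4.12 (cv2) and the standard library are available. Lean on these libraries where they do the work, as an engineer would, in place of code of your own. Each camera call takes 0.05 s, during which the arm holds its last target. There are 200 camera calls.

## Working session

There is one attempt and no reset: what is moved stays moved. The work goes in short steps, Python scripts to look and compute and a tool call to move; the robot and the scene stay as the last step left them, time stands still between calls to the robot, and variables do not carry over. Pictures are saved under pics/ and viewed, at most 10 in all, crops included, and the job is handed in when it is done.

Besides the shell and the picture viewer there is one more tool, called after "Request:" by a JSON object that holds its "op" and its "data", one argument or row to a line. step_arm: Moves the arm, as the interface text tells. Its arguments: {"type":"object","properties":{"steps":{"type":"array","items":{"type":"object","properties":{"x":{"type":"number","minimum":-1,"maximum":1},"y":{"type":"number","minimum":-1,"maximum":1},"z":{"type":"number","minimum":-1,"maximum":1},"rx":{"type":"number","minimum":-1,"maximum":1},"ry":{"type":"number","minimum":-1,"maximum":1},"rz":{"type":"number","minimum":-1,"maximum":1},"claw":{"type":"number"}}}},"squeeze":{"type":"number"}},"required":["steps"]}

```bash
mkdir -p pics
cat > h.py <<'E'
import numpy as np, cv2
from cell import robot, read_camera, camera_params, nets
def pts(cam, depth):
    p=camera_params(cam); v,u=np.mgrid[0:400,0:640]
    c=np.stack([(u-p['cx'])/p['fx']*depth,(v-p['cy'])/p['fy']*depth,depth],-1)
    return (c-np.array(p['t']))@np.array(p['R'])
E
python3 - <<'E'
from h import *
for c in ('scene','top'):
    im,d=read_camera(c); cv2.imwrite(f'pics/{c}0.png',im); P=pts(c,d); np.save(c+'.npy',P)
    for n in ('rim','knob','cover','tray','fixture','pan','tin','jar','spanner'):
        for r in nets.landmark_of(c,n)[:2]:
            a=np.array(r['pixel']).round().astype(int); print(c,n,round(r['conf'],2),a,P[min(a[0],399),min(a[1],639)].round(3))
p=robot.observe();print(p['time'],p['tool_pos'],p['tool_rot'],p['opening'])
E
```

```text
scene knob 0.54 [173 354] [0.554 0.068 0.253]
scene cover 0.93 [182 300] [ 0.383 -0.082  0.01 ]
scene cover 0.8 [186 321] [ 0.563 -0.022  0.212]
scene tray 0.68 [207 217] [ 0.466 -0.352 -0.005]
scene fixture 0.64 [229 339] [ 0.567  0.037 -0.001]
scene pan 0.92 [204 433] [ 0.48   0.347 -0.001]
scene tin 0.7 [292 243] [ 0.792 -0.245  0.039]
scene jar 0.92 [285 428] [0.796 0.265 0.055]
scene spanner 0.59 [305 317] [ 0.822 -0.041  0.004]
top knob 0.47 [221 274] [0.537 0.075 0.256]
top knob 0.31 [164 366] [ 0.72  -0.225  0.127]
top cover 0.93 [222 308] [ 0.534 -0.021  0.207]
top cover 0.92 [278 333] [ 0.369 -0.085  0.033]
top tray 0.56 [244 406] [ 0.461 -0.347  0.003]
top fixture 0.94 [224 292] [0.533 0.027 0.197]
top fixture 0.35 [164 369] [ 0.721 -0.235  0.12 ]
top pan 0.93 [254 201] [0.491 0.353 0.004]
top tin 0.67 [163 368] [ 0.72  -0.23   0.136]
top jar 0.86 [178 219] [0.728 0.262 0.089]
top jar 0.27 [254 200] [0.491 0.355 0.009]
top spanner 0.52 [156 305] [ 0.806 -0.029  0.006]
top spanner 0.15 [222 277] [0.533 0.066 0.257]
1.0 [ 0.12011286 -0.51109742  0.22672356] [ 3.14151195e+00 -2.98400926e-06  2.30792705e-01] 0.0918265888613073
```

View pics/scene0.png

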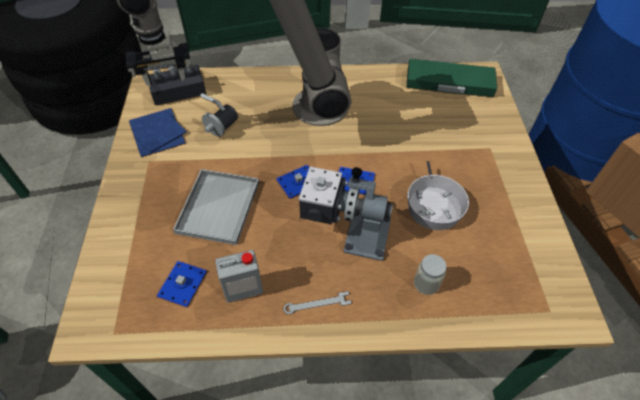

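View pics/top0.png

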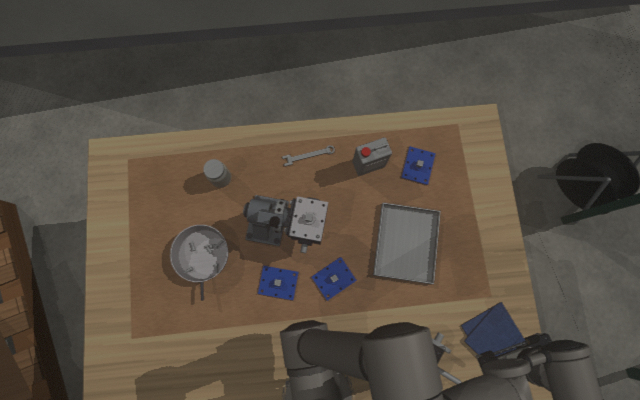

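The scene view shows the silver cover on the housing at about (322,183), the knob at (355,175), the tray on the left at (217,205) and the pan on the right at (437,200). In the top view the cover is at (308,220), the knob at (275,221) and the tray at (407,244). The three blue plates are the look-alikes.

Run:
```python
from h import *
for c in ('top','scene'):
    P=np.load(c+'.npy'); x,y,z=P[...,0],P[...,1],P[...,2]
    near=(abs(x-.54)<.12)&(abs(y+.02)<.1)
    def rep(n,m):
        q=P[m]; 
        if len(q)<4: print(c,n,'few',len(q)); return
        r=cv2.minAreaRect((q[:,:2]*1000).astype(np.float32)); print(c,n,len(q),'med',q.mean(0).round(4),'rect',np.round(r[0],1),np.round(r[1],1),round(r[2],1))
    rep('plate',near&(y<0.045)&(z>.192)&(z<.208))
    rep('plug',near&(y<0.03)&(z>.219)&(z<.232))
    rep('knob',(abs(x-.54)<.08)&(abs(y-.07)<.03)&(z>.235)&(z<.285))
    q=P[(abs(x-.54)<.08)&(abs(y-.07)<.03)&(z>.225)]; print('knob z pct',np.percentile(q[:,2],[5,50,90,99]).round(4))
    rep('trayall',(abs(x-.47)<.2)&(abs(y+.35)<.15)&(z>.014)&(z<.03))
    rep('trayfloor',(abs(x-.47)<.08)&(abs(y+.35)<.06)&(z<.03))
    rep('collar',(abs(x-.54)<.1)&(y>.06)&(y<.2)&(z>.165)&(z<.195))
    for q in ('cover','tray','knob'):
        for r in nets.masks_of(c,q)[:2]: rep('mask '+q+' %.2f'%r['conf'],r['region']&(z>-.02))
im,_=read_camera('top'); im2,_=read_camera('scene')
cv2.imwrite('pics/crop.png',np.hstack([cv2.resize(im[180:260,230:340],(390,300),interpolation=2),cv2.resize(im2[150:230,290:400],(390,300),interpolation=2)]))
```

```text
top plate 1227 med [ 0.5453 -0.0224  0.2006] rect [547.4 -18.6] [105.7 120.8] 74.2
top plug 44 med [ 0.5452 -0.0236  0.2247] rect [545.7 -23.7] [17.8 20.7] 68.5
top knob 88 med [0.5365 0.0744 0.2535] rect [536.8  74.2] [26.5 28.3] 40.0
knob z pct [0.226  0.2532 0.2573 0.2602]
top trayall 424 med [ 0.4667 -0.3538  0.0226] rect [ 465.6 -348.5] [201.3 251.3] 76.3
top trayfloor 1622 med [ 0.4691 -0.3498  0.0044] rect [ 470.  -350.1] [119.6 159.9] 90.0
top collar 424 med [0.5886 0.1275 0.1794] rect [575.6 118.7] [117.6  98.4] 83.4
top mask cover 0.78 1232 med [ 0.5455 -0.0238  0.2022] rect [496.8 -13.4] [100.6 315.2] 77.8
top mask cover 0.77 866 med [ 0.7318 -0.4247  0.016 ] rect [ 540.5 -273.4] [119.4 631.1] 51.2
top mask tray 0.87 4335 med [ 0.4637 -0.3495  0.0124] rect [ 467.2 -249.8] [435.2 280.2] 88.7
top mask knob 0.43 79 med [0.5332 0.0728 0.2685] rect [437.6  31.8] [241.9  28. ] 23.4
scene plate 1131 med [ 0.5561 -0.0224  0.1987] rect [551.9 -17.4] [105.3 126.7] 74.0
scene plug 40 med [ 0.5524 -0.0226  0.2228] rect [551.7 -21.7] [19.1 22.7] 69.3
scene knob 93 med [0.549  0.0754 0.2495] rect [544.8  76.4] [29.2 28.9] 17.0
knob z pct [0.2268 0.2484 0.2547 0.2582]
scene trayall 540 med [ 0.4782 -0.3499  0.0204] rect [ 469.9 -346.3] [202.7 258.4] 75.9
scene trayfloor 1501 med [ 0.4722 -0.3501  0.0022] rect [ 470. -350.] [159.9 119.9] 0.0
scene collar 517 med [0.6059 0.1229 0.1785] rect [590.7 118.5] [116.4  82.2] 84.5
scene mask cover 0.94 1189 med [ 0.5564 -0.0235  0.2006] rect [890.7 -16.4] [994.6 123.1] 1.1
scene mask cover 0.94 638 med [ 0.379  -0.1043  0.0099] rect [ 844.2 -114.4] [ 112.1 1088. ] 89.1
scene mask tray 0.78 4409 med [ 0.4743 -0.3478  0.0091] rect [ 856.5 -291.1] [1120.3  284.1] 8.6
scene mask tray 0.34 2693 med [0.4855 0.3541 0.0212] rect [855.2 137.8] [ 187.7 1127.8] 59.6
scene mask knob 0.50 92 med [0.5499 0.0762 0.2488] rect [546.4  76.9] [26.2 28.9] 20.2
```

View pics/crop.png

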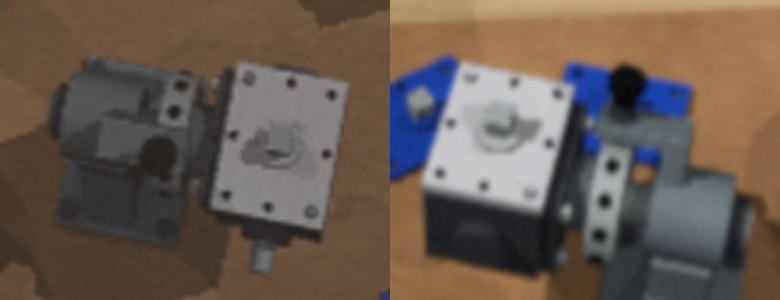

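The close-up shows the plug mid-cover, and knob and bracket to its left in the top view. The measured knob-to-plug offset matches the drawing at a fixture yaw of about -16°. I'll now move towards the cover.

Request:
{"op": "step_arm", "data": {
  "steps": [
    {"x": 0.1,"y": -0.07,"z": -0.098,"rz": -0.3,"claw": 1},
    {"x": 0.704,"y": -0.503,"z": -0.098,"rz": -1,"claw": 1},
    {"x": 0.704,"y": -0.503,"z": -0.098,"rz": -1,"claw": 1},
    {"x": 0.704,"y": -0.503,"z": -0.098,"rz": -1,"claw": 1},
    {"x": 0.704,"y": -0.503,"z": -0.098,"rz": -1,"claw": 1},
    {"x": 0.704,"y": -0.503,"z": -0.098,"rz": -1,"claw": 1},
    {"x": 0.704,"y": -0.503,"z": -0.098,"rz": -1,"claw": 1},
    {"x": 0.704,"y": -0.503,"z": -0.098,"rz": -1,"claw": 1},
    {"x": 0.704,"y": -0.503,"z": -0.098,"rz": -1,"claw": 1},
    {"x": 0.704,"y": -0.503,"z": -0.098,"rz": -1,"claw": 1},
    {"x": 0.704,"y": -0.503,"z": -0.098,"rz": -1,"claw": 1},
    {"x": 0.704,"y": -0.503,"z": -0.098,"rz": -1,"claw": 1}
  ]
}}

```text
$.steps[0]: bad value
```

```bash
cat >> h.py <<'E'
from scipy.spatial.transform import Rotation as Ro
def go(pos, yaw, tilt=0):   # tilt about fixture y (rad): tool leans to fixture -x
    s=robot.observe(); R0=Ro.from_euler('xyz',s['tool_rot'])
    yf=np.array([.2756,.9613,0])
    R1=Ro.from_rotvec(-tilt*yf)*Ro.from_euler('xyz',[np.pi,0,yaw])
    d=R0.inv().apply(np.array(pos)-s['tool_pos'])/.75; r=(R0.inv()*R1).as_rotvec()/(np.pi/4)
    print('t',s['time'],'pos',s['tool_pos'].round(4),'rot',np.round(s['tool_rot'],3),'F',np.round(s['contact_force'],1),'open',round(s['opening'],4))
    print('xyz',d.round(4),'r',r.round(3))
E
python3 -c "
from h import *
go([.548,-.023,.30],1.2915)"
```

```text
t 1.4 pos [ 0.1201 -0.5111  0.2268] rot [3.141 0.    0.231] F [ 0.1  0.8 -1.2] open 0.0919
xyz [ 0.7042 -0.503  -0.0977] r [ 0.     0.    -1.351]
```

Request:
{"op": "step_arm", "data": {
  "steps": [
    {"x": 0.1,"y": -0.07,"z": -0.098,"rx": 0,"ry": 0,"rz": -0.3,"claw": 1},
    {"x": 0.704,"y": -0.503,"z": -0.098,"rx": 0,"ry": 0,"rz": -1,"claw": 1},
    {"x": 0.704,"y": -0.503,"z": -0.098,"rx": 0,"ry": 0,"rz": -1,"claw": 1},
    {"x": 0.704,"y": -0.503,"z": -0.098,"rx": 0,"ry": 0,"rz": -1,"claw": 1},
    {"x": 0.704,"y": -0.503,"z": -0.098,"rx": 0,"ry": 0,"rz": -1,"claw": 1},
    {"x": 0.704,"y": -0.503,"z": -0.098,"rx": 0,"ry": 0,"rz": -1,"claw": 1},
    {"x": 0.704,"y": -0.503,"z": -0.098,"rx": 0,"ry": 0,"rz": -1,"claw": 1},
    {"x": 0.704,"y": -0.503,"z": -0.098,"rx": 0,"ry": 0,"rz": -1,"claw": 1},
    {"x": 0.704,"y": -0.503,"z": -0.098,"rx": 0,"ry": 0,"rz": -1,"claw": 1},
    {"x": 0.704,"y": -0.503,"z": -0.098,"rx": 0,"ry": 0,"rz": -1,"claw": 1},
    {"x": 0.704,"y": -0.503,"z": -0.098,"rx": 0,"ry": 0,"rz": -1,"claw": 1},
    {"x": 0.704,"y": -0.503,"z": -0.098,"rx": 0,"ry": 0,"rz": -1,"claw": 1}
  ]
}}

```text
time: 2.4
tool_pos: [0.4438, -0.1411, 0.2884]
tool_rot: [3.141, 0.0, 1.016]
contact_force: [0.6, -0.9, 0.3]
opening: 0.092
grip_force: 0.0
```

```bash
python3 -c "
from h import *
go([.548,-.023,.30],1.2915)"
```

```text
t 2.4 pos [ 0.4438 -0.1411  0.2884] rot [3.141 0.    1.016] F [ 0.6 -0.9  0.3] open 0.092
xyz [ 0.2071  0.0352 -0.0155] r [ 0.001  0.    -0.35 ]
```

Request:
{"op": "step_arm", "data": {
  "steps": [
    {"x": 0.2,"y": 0.035,"z": -0.015,"rx": 0,"ry": 0,"rz": -0.35,"claw": 1},
    {"x": 0.2,"y": 0.035,"z": -0.015,"rx": 0,"ry": 0,"rz": -0.35,"claw": 1},
    {"x": 0.2,"y": 0.035,"z": -0.015,"rx": 0,"ry": 0,"rz": -0.35,"claw": 1},
    {"x": 0.2,"y": 0.035,"z": -0.015,"rx": 0,"ry": 0,"rz": -0.35,"claw": 1},
    {"x": 0.2,"y": 0.035,"z": -0.015,"rx": 0,"ry": 0,"rz": -0.35,"claw": 1},
    {"x": 0.2,"y": 0.035,"z": -0.015,"rx": 0,"ry": 0,"rz": -0.35,"claw": 1},
    {"x": 0.2,"y": 0.035,"z": -0.015,"rx": 0,"ry": 0,"rz": -0.35,"claw": 1},
    {"x": 0.2,"y": 0.035,"z": -0.015,"rx": 0,"ry": 0,"rz": -0.35,"claw": 1},
    {"x": 0.2,"y": 0.035,"z": -0.015,"rx": 0,"ry": 0,"rz": -0.35,"claw": 1}
  ]
}}

```text
time: 3.15
tool_pos: [0.5435, -0.0304, 0.2994]
tool_rot: [3.141, 0.0, 1.289]
contact_force: [0.3, -0.0, -0.1]
opening: 0.0916
grip_force: 0.0
```

```bash
python3 -c "
from h import *
go([.548,-.023,.2095],1.2915)
im,_=read_camera('top'); im2,_=read_camera('scene')
cv2.imwrite('pics/crop2.png',np.hstack([cv2.resize(im[180:260,230:340],(390,300),interpolation=2),cv2.resize(im2[110:230,260:420],(400,300),interpolation=2)]))"
```

```text
t 3.15 pos [ 0.5435 -0.0304  0.2994] rot [3.141 0.    1.289] F [ 0.3 -0.  -0.1] open 0.0916
xyz [0.0112 0.003  0.1199] r [ 0.     0.    -0.003]
```

View pics/crop2.png

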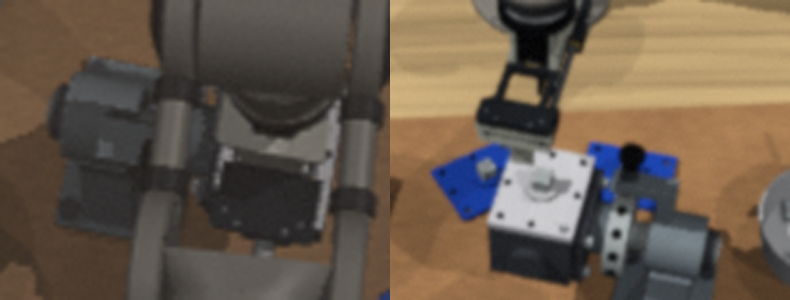

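The top view is blocked by the arm. The scene crop shows the open gripper above the plug at (543,178), with the visible far finger offset to the side as expected from the 74° tool yaw. Next I descend.

Request:
{"op": "step_arm", "data": {
  "steps": [
    {"x": 0.011,"y": 0.003,"z": 0.04,"rx": 0,"ry": 0,"rz": 0,"claw": 1},
    {"x": 0.011,"y": 0.003,"z": 0.07,"rx": 0,"ry": 0,"rz": 0,"claw": 1},
    {"x": 0.011,"y": 0.003,"z": 0.09,"rx": 0,"ry": 0,"rz": 0,"claw": 1},
    {"x": 0.011,"y": 0.003,"z": 0.1,"rx": 0,"ry": 0,"rz": 0,"claw": 1},
    {"x": 0.011,"y": 0.003,"z": 0.11,"rx": 0,"ry": 0,"rz": 0,"claw": 1},
    {"x": 0.011,"y": 0.003,"z": 0.115,"rx": 0,"ry": 0,"rz": 0,"claw": 1},
    {"x": 0.011,"y": 0.003,"z": 0.12,"rx": 0,"ry": 0,"rz": 0,"claw": 1},
    {"x": 0.011,"y": 0.003,"z": 0.12,"rx": 0,"ry": 0,"rz": 0,"claw": 1}
  ]
}}

```text
time: 3.92
tool_pos: [0.5486, -0.0222, 0.2092]
tool_rot: [3.141, 0.0, 1.291]
contact_force: [0.5, 0.5, 0.5]
opening: 0.0918
grip_force: 0.0
```

```bash
python3 -c "
from h import *
go([.548,-.023,.2095],1.2915)"
```

```text
t 3.9167 pos [ 0.5486 -0.0222  0.2092] rot [3.141 0.    1.291] F [0.5 0.5 0.5] open 0.0918
xyz [-0.0013 -0.0005 -0.0004] r [ 0.     0.    -0.001]
```

Close gently first, to read any side load.

Request:
{"op": "step_arm", "data": {
  "steps": [
    {"x": 0,"y": 0,"z": 0,"rx": 0,"ry": 0,"rz": 0,"claw": -1},
    {"x": 0,"y": 0,"z": 0,"rx": 0,"ry": 0,"rz": 0,"claw": -1},
    {"x": 0,"y": 0,"z": 0,"rx": 0,"ry": 0,"rz": 0,"claw": -1},
    {"x": 0,"y": 0,"z": 0,"rx": 0,"ry": 0,"rz": 0,"claw": -1},
    {"x": 0,"y": 0,"z": 0,"rx": 0,"ry": 0,"rz": 0,"claw": -1},
    {"x": 0,"y": 0,"z": 0,"rx": 0,"ry": 0,"rz": 0,"claw": -1},
    {"x": 0,"y": 0,"z": 0,"rx": 0,"ry": 0,"rz": 0,"claw": -1},
    {"x": 0,"y": 0,"z": 0,"rx": 0,"ry": 0,"rz": 0,"claw": -1},
    {"x": 0,"y": 0,"z": 0,"rx": 0,"ry": 0,"rz": 0,"claw": -1}
  ],
  "squeeze": 10
}}

```text
time: 4.67
tool_pos: [0.5485, -0.022, 0.2092]
tool_rot: [-3.142, 0.0, 1.291]
contact_force: [0.1, 0.4, -0.5]
opening: 0.0362
grip_force: 0.0
```

Request:
{"op": "step_arm", "data": {
  "steps": [
    {"x": 0,"y": 0,"z": 0,"rx": 0,"ry": 0,"rz": 0,"claw": -1},
    {"x": 0,"y": 0,"z": 0,"rx": 0,"ry": 0,"rz": 0,"claw": -1},
    {"x": 0,"y": 0,"z": 0,"rx": 0,"ry": 0,"rz": 0,"claw": -1},
    {"x": 0,"y": 0,"z": 0,"rx": 0,"ry": 0,"rz": 0,"claw": -1},
    {"x": 0,"y": 0,"z": 0,"rx": 0,"ry": 0,"rz": 0,"claw": -1},
    {"x": 0,"y": 0,"z": 0,"rx": 0,"ry": 0,"rz": 0,"claw": -1}
  ],
  "squeeze": 10
}}

```text
time: 5.17
tool_pos: [0.5484, -0.022, 0.2092]
tool_rot: [-3.141, 0.0, 1.291]
contact_force: [-1.8, 1.3, 0.0]
opening: 0.0198
grip_force: 10.0
```

Request:
{"op": "step_arm", "data": {
  "steps": [
    {"x": 0,"y": 0,"z": 0,"rx": 0,"ry": 0,"rz": 0,"claw": -1},
    {"x": 0,"y": 0,"z": 0,"rx": 0,"ry": 0,"rz": 0,"claw": -1},
    {"x": 0,"y": 0,"z": -0.006,"rx": 0,"ry": 0,"rz": 0,"claw": -1},
    {"x": 0,"y": 0,"z": -0.012,"rx": 0,"ry": 0,"rz": 0,"claw": -1},
    {"x": 0,"y": 0,"z": -0.02,"rx": 0,"ry": 0,"rz": 0,"claw": -1},
    {"x": 0,"y": 0,"z": -0.028,"rx": 0,"ry": 0,"rz": 0,"claw": -1},
    {"x": 0,"y": 0,"z": -0.036,"rx": 0,"ry": 0,"rz": 0,"claw": -1},
    {"x": 0,"y": 0,"z": -0.05,"rx": 0,"ry": 0,"rz": 0,"claw": -1},
    {"x": 0,"y": 0,"z": -0.07,"rx": 0,"ry": 0,"rz": 0,"claw": -1},
    {"x": 0,"y": 0,"z": -0.085,"rx": 0,"ry": 0,"rz": 0,"claw": -1},
    {"x": 0,"y": 0,"z": -0.09,"rx": 0,"ry": 0,"rz": 0,"claw": -1},
    {"x": 0,"y": 0,"z": -0.09,"rx": 0,"ry": 0,"rz": 0,"claw": -1}
  ],
  "squeeze": 35
}}

```text
time: 6.17
tool_pos: [0.549, -0.0221, 0.278]
tool_rot: [3.139, -0.0, 1.291]
contact_force: [0.4, -0.2, -4.0]
opening: 0.0195
grip_force: 35.0
```

```bash
python3 -c "
from h import *
go([.468,-.348,.24],1.3265)
im2,_=read_camera('scene')
cv2.imwrite('pics/s3.png',cv2.resize(im2[90:250,200:440],(720,480),interpolation=2))"
```

```text
t 6.1667 pos [ 0.549  -0.0221  0.278 ] rot [ 3.139 -0.     1.291] F [ 0.4 -0.2 -4. ] open 0.0195
xyz [-0.4475  0.016   0.0507] r [ 0.003 -0.    -0.045]
```

View pics/s3.png

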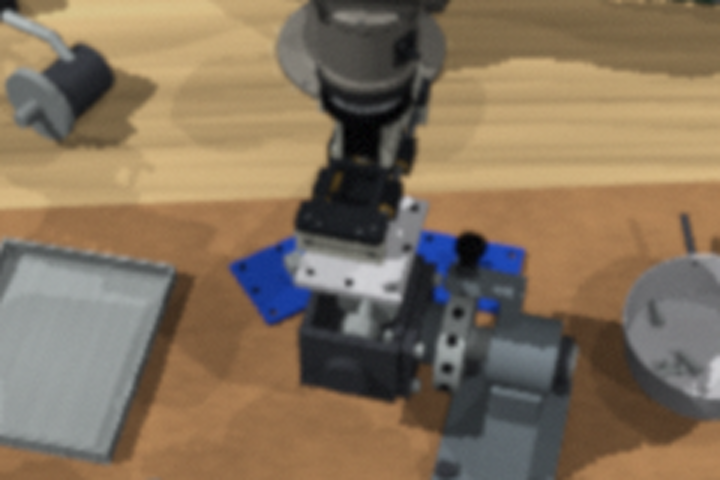

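The silver cover hangs level in the gripper above the open housing (around 355,270); the tray is at (80,350). The 4 N reading fits a cover of about 0.4 kg. Moving to the tray.

Request:
{"op": "step_arm", "data": {
  "steps": [
    {"x": -0.02,"y": 0,"z": 0,"rx": 0,"ry": 0,"rz": -0.01,"claw": -1},
    {"x": -0.06,"y": 0.002,"z": 0,"rx": 0,"ry": 0,"rz": -0.02,"claw": -1},
    {"x": -0.11,"y": 0.004,"z": 0,"rx": 0,"ry": 0,"rz": -0.03,"claw": -1},
    {"x": -0.16,"y": 0.006,"z": 0,"rx": 0,"ry": 0,"rz": -0.045,"claw": -1},
    {"x": -0.21,"y": 0.008,"z": 0.01,"rx": 0,"ry": 0,"rz": -0.045,"claw": -1},
    {"x": -0.26,"y": 0.01,"z": 0.02,"rx": 0,"ry": 0,"rz": -0.045,"claw": -1},
    {"x": -0.31,"y": 0.012,"z": 0.03,"rx": 0,"ry": 0,"rz": -0.045,"claw": -1},
    {"x": -0.36,"y": 0.014,"z": 0.04,"rx": 0,"ry": 0,"rz": -0.045,"claw": -1},
    {"x": -0.4,"y": 0.016,"z": 0.05,"rx": 0,"ry": 0,"rz": -0.045,"claw": -1},
    {"x": -0.43,"y": 0.016,"z": 0.05,"rx": 0,"ry": 0,"rz": -0.045,"claw": -1},
    {"x": -0.447,"y": 0.016,"z": 0.05,"rx": 0,"ry": 0,"rz": -0.045,"claw": -1},
    {"x": -0.447,"y": 0.016,"z": 0.05,"rx": 0,"ry": 0,"rz": -0.045,"claw": -1}
  ]
}}

```text
time: 7.22
tool_pos: [0.4664, -0.3498, 0.2381]
tool_rot: [-3.14, 0.0, 1.323]
contact_force: [0.7, 0.4, -3.5]
opening: 0.0199
grip_force: 35.0
```

```bash
python3 -c "
from h import *
go([.468,-.348,.024],1.3265)"
```

```text
t 7.2167 pos [ 0.4664 -0.3498  0.2381] rot [-3.14   0.     1.323] F [ 0.7  0.4 -3.5] open 0.0199
xyz [0.0028 0.0019 0.2855] r [-0.002  0.    -0.004]
```

Request:
{"op": "step_arm", "data": {
  "steps": [
    {"x": 0.002,"y": 0.002,"z": 0.03,"rx": 0,"ry": 0,"rz": 0,"claw": -1},
    {"x": 0.002,"y": 0.002,"z": 0.07,"rx": 0,"ry": 0,"rz": 0,"claw": -1},
    {"x": 0.002,"y": 0.002,"z": 0.11,"rx": 0,"ry": 0,"rz": 0,"claw": -1},
    {"x": 0.002,"y": 0.002,"z": 0.15,"rx": 0,"ry": 0,"rz": 0,"claw": -1},
    {"x": 0.002,"y": 0.002,"z": 0.19,"rx": 0,"ry": 0,"rz": 0,"claw": -1},
    {"x": 0.002,"y": 0.002,"z": 0.22,"rx": 0,"ry": 0,"rz": 0,"claw": -1},
    {"x": 0.002,"y": 0.002,"z": 0.245,"rx": 0,"ry": 0,"rz": 0,"claw": -1},
    {"x": 0.002,"y": 0.002,"z": 0.26,"rx": 0,"ry": 0,"rz": 0,"claw": -1},
    {"x": 0.002,"y": 0.002,"z": 0.27,"rx": 0,"ry": 0,"rz": 0,"claw": -1},
    {"x": 0.002,"y": 0.002,"z": 0.277,"rx": 0,"ry": 0,"rz": 0,"claw": -1},
    {"x": 0.002,"y": 0.002,"z": 0.282,"rx": 0,"ry": 0,"rz": 0,"claw": -1},
    {"x": 0.002,"y": 0.002,"z": 0.282,"rx": 0,"ry": 0,"rz": 0,"claw": -1}
  ]
}}

```text
time: 8.22
tool_pos: [0.4696, -0.3464, 0.0279]
tool_rot: [3.141, 0.0, 1.327]
contact_force: [-1.0, 0.1, -3.7]
opening: 0.0193
grip_force: 35.0
```

Request:
{"op": "step_arm", "data": {
  "steps": [
    {"x": 0,"y": 0,"z": 0.003,"rx": 0,"ry": 0,"rz": 0,"claw": -1},
    {"x": 0,"y": 0,"z": 0.005,"rx": 0,"ry": 0,"rz": 0,"claw": -1},
    {"x": 0,"y": 0,"z": 0.007,"rx": 0,"ry": 0,"rz": 0,"claw": -1},
    {"x": 0,"y": 0,"z": 0.008,"rx": 0,"ry": 0,"rz": 0,"claw": -1},
    {"x": 0,"y": 0,"z": 0.009,"rx": 0,"ry": 0,"rz": 0,"claw": -1},
    {"x": 0,"y": 0,"z": 0.0095,"rx": 0,"ry": 0,"rz": 0,"claw": -1},
    {"x": 0,"y": 0,"z": 0.0095,"rx": 0,"ry": 0,"rz": 0,"claw": -1}
  ]
}}

```text
time: 8.8
tool_pos: [0.4694, -0.3465, 0.0207]
tool_rot: [3.141, 0.0, 1.326]
contact_force: [0.1, -0.4, -4.0]
opening: 0.0198
grip_force: 35.0
```

Request:
{"op": "step_arm", "data": {
  "steps": [
    {"x": 0,"y": 0,"z": 0.0007,"rx": 0,"ry": 0,"rz": 0,"claw": -1},
    {"x": 0,"y": 0,"z": 0.0014,"rx": 0,"ry": 0,"rz": 0,"claw": -1},
    {"x": 0,"y": 0,"z": 0.0014,"rx": 0,"ry": 0,"rz": 0,"claw": -1}
  ]
}}

```text
time: 9.05
tool_pos: [0.4693, -0.3466, 0.0207]
tool_rot: [3.141, 0.0, 1.327]
contact_force: [-3.2, 2.0, 5.5]
opening: 0.0196
grip_force: 35.0
```

Contact with the floor. Releasing.

Request:
{"op": "step_arm", "data": {
  "steps": [
    {"x": 0,"y": 0,"z": 0,"rx": 0,"ry": 0,"rz": 0,"claw": 0.5},
    {"x": 0,"y": 0,"z": 0,"rx": 0,"ry": 0,"rz": 0,"claw": 0.5},
    {"x": 0,"y": 0,"z": 0,"rx": 0,"ry": 0,"rz": 0,"claw": 0.5},
    {"x": 0,"y": 0,"z": 0,"rx": 0,"ry": 0,"rz": 0,"claw": 0.5},
    {"x": 0,"y": 0,"z": 0,"rx": 0,"ry": 0,"rz": 0,"claw": 0.5},
    {"x": 0,"y": 0,"z": 0,"rx": 0,"ry": 0,"rz": 0,"claw": 0.5},
    {"x": 0,"y": 0,"z": -0.02,"rx": 0,"ry": 0,"rz": 0,"claw": 0.5},
    {"x": 0,"y": 0,"z": -0.06,"rx": 0,"ry": 0,"rz": 0,"claw": 0.5},
    {"x": 0,"y": 0,"z": -0.11,"rx": 0,"ry": 0,"rz": 0,"claw": 0.5},
    {"x": 0,"y": 0,"z": -0.16,"rx": 0,"ry": 0,"rz": 0,"claw": 0.5},
    {"x": 0,"y": 0,"z": -0.21,"rx": 0,"ry": 0,"rz": 0,"claw": 0.5},
    {"x": 0,"y": 0,"z": -0.26,"rx": 0,"ry": 0,"rz": 0,"claw": 0.5}
  ]
}}

```text
time: 10.05
tool_pos: [0.4691, -0.3462, 0.2164]
tool_rot: [-3.142, 0.0, 1.326]
contact_force: [0.8, -1.0, -0.8]
opening: 0.0692
grip_force: 0.0
```

```bash
python3 -c "
from h import *
s=robot.observe(); print(s['time'],s['tool_pos'],s['opening'])
im2,d=read_camera('scene');P=pts('scene',d)
cv2.imwrite('pics/s4.png',cv2.resize(im2[110:270,160:400],(720,480),interpolation=2))
for w in (.0,):
  q=P[(abs(P[...,0]-.47)<.09)&(abs(P[...,1]+.348)<.075)&(P[...,2]>.008)&(P[...,2]<.016)]; r=cv2.minAreaRect((q[:,:2]*1000).astype(np.float32)); print(len(q),q.mean(0),r)
  A=np.c_[q[:,:2],np.ones(len(q))]; print('plane',np.linalg.lstsq(A,q[:,2],rcond=None)[0])
# knob target: TCP for grasp point 2mm above knob point
a=np.array([-np.sin(np.radians(20)),0,np.cos(np.radians(20))]); F=Ro.from_euler('z',-16,degrees=True)
aw=F.apply(a); plug=np.array([.5484,-.0222,0]); k=plug+F.apply([-34.9e-3,92.5e-3,.2458]); print('axis',aw,'knob',k)
for h in (.06,.0025-.019): print(h,'tcp',k+aw*h); go(k+aw*h,1.2915,np.radians(20))
for sgn in (1,-1):
  print(sgn,Ro.from_euler('xyz',[np.pi,0,1.2915]).apply([0,0,1]),(Ro.from_rotvec(-sgn*np.radians(20)*np.array([.2756,.9613,0]))*Ro.from_euler('xyz',[np.pi,0,1.2915])).apply([0,0,1]))
"
```

```text
10.05 [ 0.46906787 -0.34621178  0.21637407] 0.06922084061057723
655 [ 0.47656603 -0.34665813  0.01112691] ((468.60260009765625, -354.5677490234375), (129.4783935546875, 160.64483642578125), 85.12366485595703)
plane [0.00149956 0.00292368 0.01142579]
axis [-0.32877086  0.09427353  0.93969262] knob [0.54034842 0.07633645 0.2458    ]
0.06 tcp [0.52062217 0.08199286 0.30218156]
t 10.1 pos [ 0.4716 -0.3485  0.2248] rot [3.13  0.007 1.327] F [ 1.7 -1.2  6.1] open 0.0685
xyz [ 0.5721 -0.0742 -0.1079] r [-0.43   0.     0.046]
-0.0165 tcp [0.54577314 0.07478094 0.23029507]
t 10.1 pos [ 0.4716 -0.3485  0.2248] rot [3.13  0.007 1.327] F [ 1.7 -1.2  6.1] open 0.0685
xyz [ 0.5715 -0.0404 -0.0117] r [-0.43   0.     0.046]
1 [ 1.17719132e-16 -3.37609786e-17 -1.00000000e+00] [ 0.32878361 -0.09426065 -0.93968945]
-1 [ 1.17719132e-16 -3.37609786e-17 -1.00000000e+00] [-0.32878361  0.09426065 -0.93968945]
```

View pics/s4.png

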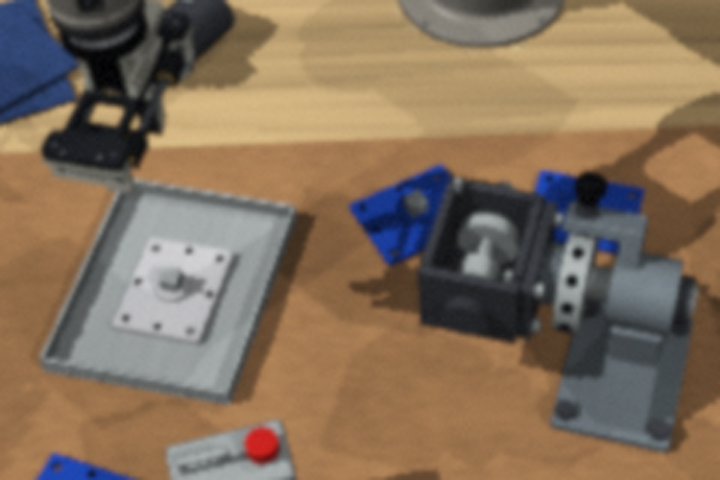

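The cover lies flat in the tray at about (175,290), the gripper is clear, and the knob is still seated at (590,188). Moving above the knob with a 20° tilt.

Request:
{"op": "step_arm", "data": {
  "steps": [
    {"x": 0.02,"y": 0,"z": -0.03,"rx": 0,"ry": 0,"rz": 0,"claw": 0.5},
    {"x": 0.06,"y": -0.01,"z": -0.07,"rx": 0,"ry": 0,"rz": 0,"claw": 0.5},
    {"x": 0.11,"y": -0.02,"z": -0.1,"rx": -0.1,"ry": 0,"rz": 0.01,"claw": 0.5},
    {"x": 0.16,"y": -0.03,"z": -0.128,"rx": -0.2,"ry": 0,"rz": 0.02,"claw": 0.5},
    {"x": 0.21,"y": -0.04,"z": -0.128,"rx": -0.3,"ry": 0,"rz": 0.03,"claw": 0.5},
    {"x": 0.26,"y": -0.05,"z": -0.128,"rx": -0.4,"ry": 0,"rz": 0.046,"claw": 0.5},
    {"x": 0.31,"y": -0.06,"z": -0.128,"rx": -0.43,"ry": 0,"rz": 0.046,"claw": 0.5},
    {"x": 0.36,"y": -0.07,"z": -0.128,"rx": -0.43,"ry": 0,"rz": 0.046,"claw": 0.5},
    {"x": 0.41,"y": -0.08,"z": -0.128,"rx": -0.43,"ry": 0,"rz": 0.046,"claw": 0.5},
    {"x": 0.46,"y": -0.085,"z": -0.128,"rx": -0.43,"ry": 0,"rz": 0.046,"claw": 0.5},
    {"x": 0.51,"y": -0.085,"z": -0.128,"rx": -0.43,"ry": 0,"rz": 0.046,"claw": 0.5},
    {"x": 0.55,"y": -0.085,"z": -0.128,"rx": -0.43,"ry": 0,"rz": 0.046,"claw": 0.5}
  ]
}}

```text
time: 11.1
tool_pos: [0.5071, 0.0718, 0.3107]
tool_rot: [2.803, -0.007, 1.292]
contact_force: [0.0, -0.1, -0.2]
opening: 0.069
grip_force: 0.0
```

```bash
python3 -c "
from h import *
k=np.array([.5403,.0763,.2458]);aw=np.array([-.3288,.0943,.9397])
go(k+aw*.05,1.2915,np.radians(20)); go(k-aw*.0165,1.2915,np.radians(20))"
```

```text
t 11.1 pos [0.5071 0.0718 0.3107] rot [ 2.803 -0.007  1.292] F [ 0.  -0.1 -0.2] open 0.069
xyz [0.0177 0.009  0.0287] r [-0.013 -0.008 -0.002]
t 11.1 pos [0.5071 0.0718 0.3107] rot [ 2.803 -0.007  1.292] F [ 0.  -0.1 -0.2] open 0.069
xyz [0.0172 0.01   0.1174] r [-0.013 -0.008 -0.002]
```

Request:
{"op": "step_arm", "data": {
  "steps": [
    {"x": 0.015,"y": 0.009,"z": 0.02,"rx": -0.013,"ry": -0.008,"rz": 0,"claw": 0.5},
    {"x": 0.015,"y": 0.009,"z": 0.03,"rx": -0.013,"ry": -0.008,"rz": 0,"claw": 0.5},
    {"x": 0.015,"y": 0.009,"z": 0.03,"rx": -0.013,"ry": -0.008,"rz": 0,"claw": 0.5},
    {"x": 0.015,"y": 0.009,"z": 0.03,"rx": -0.013,"ry": -0.008,"rz": 0,"claw": 0.5}
  ]
}}

```text
time: 11.43
tool_pos: [0.5231, 0.0757, 0.2908]
tool_rot: [2.796, 0.001, 1.288]
contact_force: [-0.2, 1.0, 0.0]
opening: 0.0689
grip_force: 0.0
```

```bash
python3 -c "
from h import *
k=np.array([.5403,.0763,.2458]);aw=np.array([-.3288,.0943,.9397])
go(k-aw*.0165,1.2915,np.radians(20))
im,d=read_camera('scene');P=pts('scene',d)
p=camera_params('scene')
for X in (k,robot.observe()['tool_pos']): c=np.array(p['R'])@X+np.array(p['t']); print(c[0]/c[2]*p['fx']+p['cx'],c[1]/c[2]*p['fy']+p['cy'])
cv2.imwrite('pics/s5.png',cv2.resize(im[130:210,310:420],(770,560),interpolation=2))"
```

```text
t 11.4333 pos [0.5231 0.0757 0.2908] rot [2.796e+00 1.000e-03 1.288e+00] F [-0.2  1.   0. ] open 0.0689
xyz [0.0073 0.0002 0.0859] r [-0.004  0.002 -0.003]
356.5685353859053 170.70277752343617
356.88531864742157 154.8154751865509
```

View pics/s5.png

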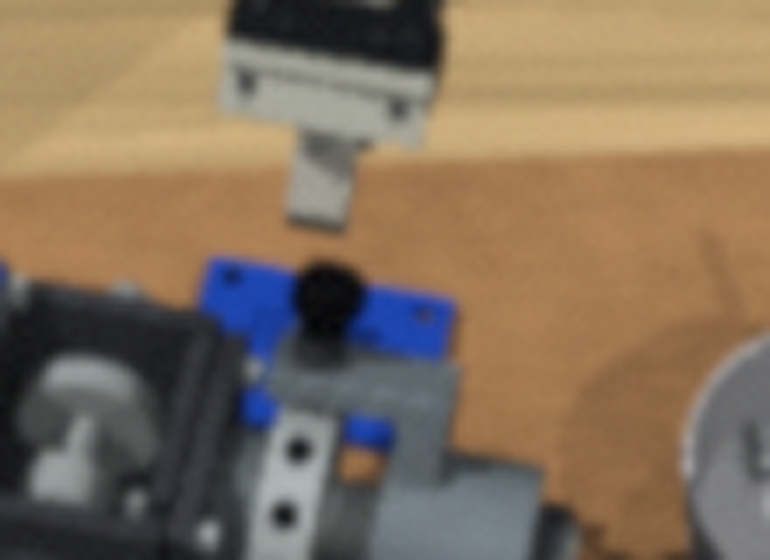

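The knob at (328,297) in the crop sits in line under the gripper, whose near finger is at (322,190). Descending along the plunger axis.

Request:
{"op": "step_arm", "data": {
  "steps": [
    {"x": 0.003,"y": 0,"z": 0.02,"rx": 0,"ry": 0,"rz": 0,"claw": 0.5},
    {"x": 0.005,"y": 0,"z": 0.04,"rx": 0,"ry": 0,"rz": 0,"claw": 0.5},
    {"x": 0.005,"y": 0,"z": 0.055,"rx": 0,"ry": 0,"rz": 0,"claw": 0.5},
    {"x": 0.005,"y": 0,"z": 0.065,"rx": 0,"ry": 0,"rz": 0,"claw": 0.5},
    {"x": 0.005,"y": 0,"z": 0.073,"rx": 0,"ry": 0,"rz": 0,"claw": 0.5},
    {"x": 0.005,"y": 0,"z": 0.079,"rx": 0,"ry": 0,"rz": 0,"claw": 0.5},
    {"x": 0.005,"y": 0,"z": 0.081,"rx": 0,"ry": 0,"rz": 0,"claw": 0.5},
    {"x": 0.005,"y": 0,"z": 0.081,"rx": 0,"ry": 0,"rz": 0,"claw": 0.5}
  ]
}}

```text
time: 12.15
tool_pos: [0.5447, 0.0739, 0.2346]
tool_rot: [2.794, -0.0, 1.288]
contact_force: [0.0, -0.1, -0.4]
opening: 0.069
grip_force: 0.0
```

```bash
python3 -c "
from h import *
k=np.array([.5403,.0763,.2458]);aw=np.array([-.3288,.0943,.9397])
go(k-aw*.0165,1.2915,np.radians(20))"
```

```text
t 12.15 pos [0.5447 0.0739 0.2346] rot [ 2.794 -0.     1.288] F [ 0.  -0.1 -0.4] open 0.069
xyz [ 0.0015 -0.001   0.0057] r [-0.001  0.001 -0.004]
```

Request:
{"op": "step_arm", "data": {
  "steps": [
    {"x": 0.001,"y": 0,"z": 0.003,"rx": 0,"ry": 0,"rz": 0,"claw": 0.5},
    {"x": 0.001,"y": 0,"z": 0.004,"rx": 0,"ry": 0,"rz": 0,"claw": 0.5},
    {"x": 0.001,"y": 0,"z": 0.004,"rx": 0,"ry": 0,"rz": 0,"claw": -1},
    {"x": 0.001,"y": 0,"z": 0.004,"rx": 0,"ry": 0,"rz": 0,"claw": -1},
    {"x": 0.001,"y": 0,"z": 0.004,"rx": 0,"ry": 0,"rz": 0,"claw": -1},
    {"x": 0.001,"y": 0,"z": 0.004,"rx": 0,"ry": 0,"rz": 0,"claw": -1},
    {"x": 0.001,"y": 0,"z": 0.004,"rx": 0,"ry": 0,"rz": 0,"claw": -1},
    {"x": 0.001,"y": 0,"z": 0.004,"rx": 0,"ry": 0,"rz": 0,"claw": -1},
    {"x": 0.001,"y": 0,"z": 0.004,"rx": 0,"ry": 0,"rz": 0,"claw": -1},
    {"x": 0.001,"y": 0,"z": 0.004,"rx": 0,"ry": 0,"rz": 0,"claw": -1},
    {"x": 0.001,"y": 0,"z": 0.004,"rx": 0,"ry": 0,"rz": 0,"claw": -1},
    {"x": 0.001,"y": 0,"z": 0.004,"rx": 0,"ry": 0,"rz": 0,"claw": -1}
  ],
  "squeeze": 10
}}

```text
time: 13.15
tool_pos: [0.5448, 0.0749, 0.2312]
tool_rot: [2.796, 0.0, 1.289]
contact_force: [-5.5, 1.6, 1.2]
opening: 0.0291
grip_force: 10.0
```

Request:
{"op": "step_arm", "data": {
  "steps": [
    {"x": 0,"y": -0.001,"z": 0,"rx": 0,"ry": 0,"rz": 0,"claw": -1},
    {"x": 0,"y": -0.0015,"z": 0,"rx": 0,"ry": 0,"rz": 0,"claw": -1},
    {"x": 0,"y": -0.0015,"z": 0,"rx": 0,"ry": 0,"rz": 0,"claw": -1},
    {"x": 0,"y": -0.0015,"z": 0,"rx": 0,"ry": 0,"rz": 0,"claw": -1}
  ],
  "squeeze": 50
}}

```text
time: 13.48
tool_pos: [0.5448, 0.0749, 0.2312]
tool_rot: [2.794, -0.0, 1.289]
contact_force: [-2.4, 0.5, 0.6]
opening: 0.0284
grip_force: 50.0
```

```bash
python3 -c "
from h import *
go([.5448,.0749,.2312],1.2915,np.radians(20)); s=robot.observe(); print(Ro.from_euler('xyz',s['tool_rot']).inv().apply(s['contact_force']))"
```

```text
t 13.4833 pos [0.5448 0.0749 0.2312] rot [ 2.794 -0.     1.289] F [-2.4  0.5  0.6] open 0.0284
xyz [ 0.     -0.      0.0001] r [-0.002  0.001 -0.003]
[-0.23317224 -2.11833208 -1.39638407]
```

Request:
{"op": "step_arm", "data": {
  "steps": [
    {"x": 0,"y": 0,"z": -0.002,"rx": 0,"ry": 0,"rz": 0,"claw": -1},
    {"x": 0,"y": 0,"z": -0.004,"rx": 0,"ry": 0,"rz": 0,"claw": -1},
    {"x": 0,"y": 0,"z": -0.006,"rx": 0,"ry": 0,"rz": 0,"claw": -1},
    {"x": 0,"y": 0,"z": -0.008,"rx": 0,"ry": 0,"rz": 0,"claw": -1},
    {"x": 0,"y": 0,"z": -0.01,"rx": 0,"ry": 0,"rz": 0,"claw": -1},
    {"x": 0,"y": 0,"z": -0.012,"rx": 0,"ry": 0,"rz": 0,"claw": -1},
    {"x": 0,"y": 0,"z": -0.014,"rx": 0,"ry": 0,"rz": 0,"claw": -1},
    {"x": 0,"y": 0,"z": -0.016,"rx": 0,"ry": 0,"rz": 0,"claw": -1},
    {"x": 0,"y": 0,"z": -0.0175,"rx": 0,"ry": 0,"rz": 0,"claw": -1},
    {"x": 0,"y": 0,"z": -0.0175,"rx": 0,"ry": 0,"rz": 0,"claw": -1}
  ]
}}

```text
time: 14.32
tool_pos: [0.5405, 0.0761, 0.243]
tool_rot: [2.794, 0.0, 1.289]
contact_force: [6.6, -0.7, -12.6]
opening: 0.0282
grip_force: 50.0
```

```bash
python3 -c "
from h import *
go([.5448,.0749,.2312],1.2915,np.radians(20)); s=robot.observe(); print(Ro.from_euler('xyz',s['tool_rot']).inv().apply(s['contact_force']))"
```

```text
t 14.3167 pos [0.5405 0.0761 0.243 ] rot [2.794 0.    1.289] F [  6.6  -0.7 -12.6] open 0.0282
xyz [0.0001 0.0002 0.0168] r [-0.002  0.001 -0.003]
[ 1.20519747  1.86290876 14.0242243 ]
```

Request:
{"op": "step_arm", "data": {
  "steps": [
    {"x": 0,"y": 0,"z": -0.0012,"rx": 0,"ry": 0,"rz": 0,"claw": -1},
    {"x": 0,"y": 0,"z": -0.0024,"rx": 0,"ry": 0,"rz": 0,"claw": -1},
    {"x": 0,"y": 0,"z": -0.0024,"rx": 0,"ry": 0,"rz": 0,"claw": -1},
    {"x": 0,"y": 0,"z": -0.0024,"rx": 0,"ry": 0,"rz": 0,"claw": -1}
  ],
  "squeeze": 60
}}

```text
time: 14.65
tool_pos: [0.54, 0.0762, 0.2444]
tool_rot: [2.795, 0.0, 1.289]
contact_force: [7.5, 0.2, -12.7]
opening: 0.0279
grip_force: 60.0
```

```bash
python3 -c "
from h import *
go([.5448,.0749,.2312],1.2915,np.radians(20)); s=robot.observe(); print(Ro.from_euler('xyz',s['tool_rot']).inv().apply(s['contact_force']))"
```

```text
t 14.65 pos [0.54   0.0762 0.2444] rot [2.795 0.    1.289] F [  7.5   0.2 -12.7] open 0.0279
xyz [0.0001 0.0002 0.0189] r [-0.003  0.002 -0.003]
[ 2.27655758  2.43778093 14.36263358]
```

Request:
{"op": "step_arm", "data": {
  "steps": [
    {"x": 0,"y": 0,"z": -0.0008,"rx": 0,"ry": 0,"rz": 0,"claw": -1},
    {"x": 0,"y": 0,"z": -0.0016,"rx": 0,"ry": 0,"rz": 0,"claw": -1},
    {"x": 0,"y": 0,"z": -0.0016,"rx": 0,"ry": 0,"rz": 0,"claw": -1},
    {"x": 0,"y": 0,"z": -0.0016,"rx": 0,"ry": 0,"rz": 0,"claw": -1},
    {"x": 0,"y": 0,"z": -0.0016,"rx": 0,"ry": 0,"rz": 0,"claw": -1}
  ]
}}

```text
time: 15.07
tool_pos: [0.5399, 0.0762, 0.2445]
tool_rot: [2.795, 0.0, 1.289]
contact_force: [13.3, -1.0, -20.5]
opening: 0.0278
grip_force: 60.0
```

```bash
python3 -c "
from h import *
go([.5448,.0749,.2312],1.2915,np.radians(20)); s=robot.observe(); print(Ro.from_euler('xyz',s['tool_rot']).inv().apply(s['contact_force']))
im,d=read_camera('scene'); cv2.imwrite('pics/s6.png',cv2.resize(im[110:270,190:430],(720,480),interpolation=2))
s=robot.observe(); print(Ro.from_euler('xyz',s['tool_rot']).inv().apply(s['contact_force']))"
```

```text
t 15.0667 pos [0.5399 0.0762 0.2445] rot [2.795 0.    1.289] F [ 13.3  -1.  -20.5] open 0.0278
xyz [0.0002 0.0003 0.019 ] r [-0.004  0.002 -0.003]
[ 2.69452928  5.2981362  23.72042656]
[ 3.57381584  4.55954451 23.64372853]
```

View pics/s6.png

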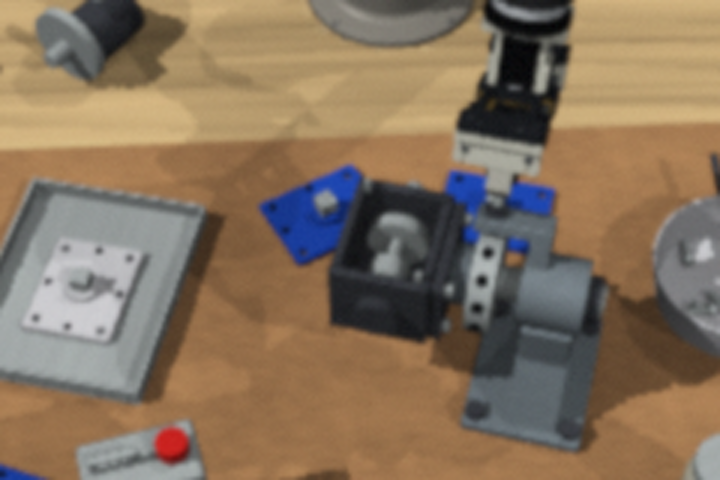

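The force rose from 14 to 24 N while the travel stayed at about 14 mm, so the plunger is against its stop. In the picture the fingers hold the knob at (498,185) and the cover is flat in the tray at (82,288). I'll hold briefly, then hand in.

Request:
{"op": "step_arm", "data": {
  "steps": [
    {"x": 0,"y": 0,"z": 0,"rx": 0,"ry": 0,"rz": 0,"claw": -1},
    {"x": 0,"y": 0,"z": 0,"rx": 0,"ry": 0,"rz": 0,"claw": -1},
    {"x": 0,"y": 0,"z": 0,"rx": 0,"ry": 0,"rz": 0,"claw": -1},
    {"x": 0,"y": 0,"z": 0,"rx": 0,"ry": 0,"rz": 0,"claw": -1},
    {"x": 0,"y": 0,"z": 0,"rx": 0,"ry": 0,"rz": 0,"claw": -1},
    {"x": 0,"y": 0,"z": 0,"rx": 0,"ry": 0,"rz": 0,"claw": -1}
  ]
}}

```text
time: 15.62
tool_pos: [0.5399, 0.0762, 0.2445]
tool_rot: [2.795, 0.0, 1.289]
contact_force: [13.7, 0.1, -20.9]
opening: 0.0285
grip_force: 60.0
```

```bash
python3 -c "
from h import *
s=robot.observe(); f=Ro.from_euler('xyz',s['tool_rot']).inv().apply(s['contact_force']); print(f,s['grip_force'],s['opening'])
if f[2]>13: print(robot.hand_in())"
```

```text
[ 3.92785033  5.27666103 24.08627765] 59.992739763110876 0.028514462259106838
the job is handed in; nothing more can be done
None
```

I handed the job in at about 15.6 s: the cover lies flat, plug up, in the tray, and the gripper is holding the plunger back against its stop; the hand-in call gave no pass/fail verdict.

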